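Pack the spice drawer and check it with the rolling pin

TASK

Pack away the spice tins so that the drawer will go back in: push the lazy susan round by its rim until the red tin faces the robot, then stand the red tin and every tin lying about on the worktop upright in the drawer box, shallow tins stacked two high where room is short, so that nothing sticks up above the rim. When all are in, check it with the rolling pin: rest it across both long sides of the box and draw it slowly, resting on them all the way, from the plain back end to the end with the handle, then put it back in its cradle. Leave the honey jar and the salt pot standing on the lazy susan, and the mug where it is.

Things in the scene. Friction and masses are not known exactly. Their poses are not given: they have to be found in the camera images.
- box: open plywood drawer box, fixed. Origin: centre of its underside, length along its x: inside 252 mm (x) by 108 mm (y), no dividers; inner floor 6 mm and rim 66 mm above its underside; long sides and back wall (+x end, plain) 6 mm thick; cream front panel at the -x end 12 mm thick, as high as the rim, with a 75 mm bar handle standing 35 mm off
- foot: fixed round foot of the lazy susan; origin on the turning axis at worktop height
- carousel: lazy susan turntable: wooden disc 304 mm across, top 28 mm above the worktop, turns freely, stays where left. Origin on the axis, at the disc's underside. Eight pegs (12 mm thick, heads 15 mm, 24 mm high above the disc) stand on its rim 138 mm from the axis, at 22.5 + k x 45 degrees from its x axis: push one sideways.
- carousel_front (a point): point on the fixed foot's front, 80 mm from the turning axis on the side that faces the robot, at the height of the disc's top: where the red tin's place must come (within 30 mm)
- red_place (a point): point on the turntable where the red tin stands at the start; turns with the disc
- red_tin: red round spice tin, 54 mm diameter, 54 mm high, on the lazy susan. Origin: centre of its underside, z up
- green_tin: green round spice tin, 54 mm diameter, 54 mm high, on the worktop (sometimes absent). Origin: centre of its underside
- flat1: shallow round steel tin with a blue lid, 54 mm diameter, 26 mm high, flat top on which another can stand (sometimes absent). Origin: centre of its underside
- flat2: shallow round steel tin with a blue lid, 54 mm diameter, 26 mm high, flat top on which another can stand (sometimes absent). Origin: centre of its underside
- flat3: shallow round steel tin with a blue lid, 54 mm diameter, 26 mm high, flat top on which another can stand (sometimes absent). Origin: centre of its underside
- flat4: shallow round steel tin with a blue lid, 54 mm diameter, 26 mm high, flat top on which another can stand (sometimes absent). Origin: centre of its underside
- pin: plain wooden rolling pin, 40 mm diameter, 280 mm long, 350 g. Origin: on its axis at mid length; its x axis runs along it (it may have rolled about that axis)
- cradle: fixed dark wooden cradle, 200 mm long and 74 mm wide, with two V notches 170 mm apart (tops 50 mm high) that carry the pin along the cradle's own x; the middle between them is open for a grip, base board 12 mm thick. Origin: centre of its underside
- cradle_seat (a point): where the pin's centre lies when the pin rests in the cradle, 48 mm above the worktop
- honey: amber honey jar with a yellow cap, 50 mm diameter, 55 mm high, on the lazy susan; stays there. Origin: centre of its underside
- salt: white salt pot, 54 mm diameter, 53 mm high, on the lazy susan; stays there. Origin: centre of its underside
- mug: blue mug, 76 mm diameter, 90 mm high, a bystander. Origin: centre of its underside

How it is judged:
By the outcome, as a careful person would: the job done as asked, in the order asked, and still so for the second after the job is handed in, with the robot touching nothing.
Of green_tin, flat1, flat2, flat3, flat4 only 3 to 5 are there at a start; the rules pass over those that are not, and their reading is None.
At some moment in a run one of green_tin, flat1, flat2, flat3, flat4 may be knocked a few centimetres aside while the robot is not near it.
It also fails if it takes over 210 s, if anything falls off the work surface, if the arm or the gripper's body presses on something with over 40 N, if the wrist force passes 120 N, or if a joint passes its speed limit or range.

ROBOT

A 7-joint arm with a two-finger parallel gripper is mounted at the origin on the work surface. World frame = base frame: x ahead of the robot, y to its left, z up, the work surface at z = 0. Lengths are in m, angles in rad, forces in N, time in s.
With the tool pointing down it reaches from about 0.425 to 0.925 m from the base axis. Payload 6.8 kg.
Tool frame: the origin (TCP) lies at the very end of the fingers, on their centre line; the grasp point (between the pads) lies manip.hold_point_z behind it (manip.hold_point_z is the distance from the TCP to the grasp point, in m); z points along the fingers, y is the line along which they close (so a half turn about z gives the same grasp; the last joint's range is limited). The gripper opens to 88 mm and grips with 3 to 60 N. Pads are 20 mm wide; open, the fingers measure 115 mm over their backs; the gripper's body (75 mm by 178 mm) begins 61 mm behind the grasp point.
Start: joints at [1.094, 0.477, 0.022, 1.555, -0.011, 1.109, -0.083], TCP at [0.243, -0.63, 0.223] pointing down, gripper open.
Joint ranges: [-2.96, 2.96], [-0.34, 2.1], [-1.41, 1.46], [0.24, 2.44], [-1.37, 4.51], [0.17, 1.92], [-2.96, 2.96]. Speed limits (rad/s): [2.39, 2.39, 3.14, 3.14, 3.14, 3.14, 3.14].

INTERFACE

Orientations are given as a unit quaternion [x, y, z, w].
In Python, from station import manip, eyes, close_job gives the robot as it stands (manip), with the cameras (eyes) and the job as plain functions.
- The arm moves only by the tool jog_arm, called after "Emit:" in YAML: its name, and indented under it one key for each argument. Schema: {"type":"object","properties":{"ticks":{"type":"array","items":{"type":"array","items":{"type":"number"},"minItems":5,"maxItems":5},"minItems":1,"maxItems":20},"squeeze":{"type":"number"},"only":{"type":"string"},"quiet":{"type":"boolean"},"lines":{"type":"string"}},"required":["ticks"],"additionalProperties":false}. ticks is a list of rows, 1 to 20 of them, each of 5 numbers: the finger opening in m, then dx, dy, dz in shares of 1 m (1.0 is 1 m), then a turn about the tool's z in shares of pi rad (1.0 is pi rad); each row is the pose to reach, as a shift and turn from the pose commanded when the call began, along the tool's axes at that moment; what a row does not reach only later rows make up. A row lasts 1/8 s, in which the tool goes at most 0.0625 m and 0.188 rad, less where a joint would pass 70% of its speed; a pose out of reach is approached as far as the arm can. The fingers move at their own pace and stop on an object; squeeze is the grip in N (left out, the last holds). Time passes only in rows, so rows that do not move let the fingers close. The tool returns the time, the measured TCP pose, the force, the opening and the grip force at its end. only (a regular expression) keeps the lines of the reply that match it, lines (a string "A,B") keeps lines A to B, and quiet returns only ok. Shift and turn numbers lie between -1 and 1, and a call with a number outside is refused. Input that does not fit is refused with a message, and nothing moves.
- manip.sense(): the state, without advancing time (a new reading comes with each control period).
- eyes.get_image(name): name is "scene" or "top" or "wrist"; returns the picture (400x640x3 uint8, blue, green, red); there is no depth.
- eyes.calibration(name): a dict with "fx", "fy", "cx", "cy" (pixels), "extrinsics" (4x4, takes a point from camera to world coordinates); the wrist camera has in their place "tool_from_camera" (4x4, takes a point from camera to tool coordinates, whose origin is the TCP and whose axes are the flange's). Camera axes: x right, y up, looking along -z (the intrinsics and any distortion apply to the point x, -y, -z); pixel columns grow to the right and rows downward; lengths in m; the calibration is good to about 2 mm. The wrist camera is an equidistant fisheye: a pixel r from the principal point sees the ray r / f radians off the axis. A picture is of the moment at which its call begins: read the wrist's pose just before it. calibration takes no time and is no camera call.
- close_job(): hands the job in; it is judged then, once.
The state is a dict: "time_s": time; "joints": joint angles; "joint_vel": joint speeds; "tau": joint torques, N m; "eef_pos": TCP position; "tool_rot": TCP orientation; "contact_force": force on the tool from outside, world axes, zero at the start; "wrist_torque": the same for the moment, N m; "grip_width": finger opening in m; "finger_force": force on a finger pad.
Only numpy, scipy, OpenCV 4.12 (cv2) and the standard library are available. Lean on these libraries where they do the work, as an engineer would, in place of code of your own. Each camera call takes 0.05 s, during which the arm holds its last target. There are 200 camera calls.

## Working session

There is one attempt and no reset: what is moved stays moved. The work goes in short steps, Python scripts to look and compute and a tool call to move; the robot and the scene stay as the last step left them, time stands still between calls to the robot, and variables do not carry over. Pictures are saved under pics/ and viewed, at most 14 in all, crops included, and the job is handed in when it is done.

```bash
ls; mkdir -p pics; python3 - <<'E'
from station import manip, eyes, close_job
import cv2
s=manip.sense();print({k:s[k] for k in('time_s','eef_pos','tool_rot','grip_width','contact_force')},manip.hold_point_z)
for n in('scene','top'):
    cv2.imwrite(f'pics/{n}0.png',eyes.get_image(n))
for n in('scene','top','wrist'): print(n,eyes.calibration(n))
E
```

```text
pics
station.py
{'time_s': 0.0, 'eef_pos': array([ 0.24312785, -0.62905597,  0.22171106]), 'tool_rot': array([ 9.83039580e-01,  1.83391350e-01, -2.19834995e-04, -8.65640786e-04]), 'grip_width': 0.0876052534545708, 'contact_force': array([-0.26453623,  0.21940453, -0.03075391])} 0.0187
scene {'fx': 471.2732159811507, 'fy': 471.2732159811507, 'cx': 322.7050779879518, 'cy': 199.90595943571626, 'extrinsics': array([[ 0.46575123, -0.71499486,  0.52140018,  1.29733767],
       [ 0.88486665,  0.37009362, -0.28291647, -0.40175236],
       [ 0.00931695,  0.59313832,  0.80504666,  1.26996888],
       [ 0.        ,  0.        ,  0.        ,  1.        ]])}
top {'fx': 370.9982790654316, 'fy': 370.9982790654316, 'cx': 323.9054306680738, 'cy': 198.90961677776912, 'extrinsics': array([[ 0.01499229,  0.98346781, -0.18046136,  0.31284393],
       [-0.99975838,  0.01764579,  0.01310754,  0.01961268],
       [ 0.01607523,  0.18022125,  0.98349473,  1.12161822],
       [ 0.        ,  0.        ,  0.        ,  1.        ]])}
wrist {'fx': 309.70691628693146, 'fy': 309.70691628693146, 'cx': 324.93623083398904, 'cy': 197.11414995000757, 'tool_from_camera': array([[-9.93323930e-04,  9.52132629e-01,  3.05683612e-01,
         8.55462221e-02],
       [ 9.99998580e-01,  5.29697976e-04,  1.59962711e-03,
        -6.70663691e-04],
       [ 1.36113718e-03,  3.05684767e-01, -9.52131803e-01,
        -1.62713793e-01],
       [ 0.00000000e+00,  0.00000000e+00,  0.00000000e+00,
         1.00000000e+00]])}
```

View pics/top0.png

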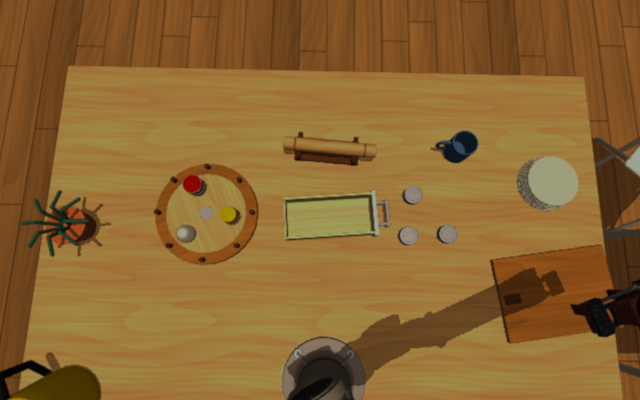

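View pics/scene0.png

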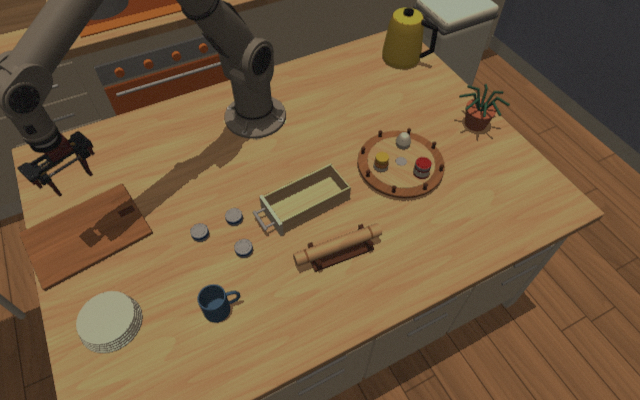

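```bash
cat > h.py <<'E'
from station import manip, eyes, close_job
import numpy as np, cv2
from scipy.spatial.transform import Rotation as R
def ray(n,u,v,z,T=None):
    c=eyes.calibration(n)
    a=np.array([u-c['cx'],v-c['cy']])
    if n=='wrist':
        r=np.hypot(*a); th=r/c['fx']; d=np.array([np.sin(th)*a[0]/r,-np.sin(th)*a[1]/r,-np.cos(th)]) if r>0 else np.array([0,0,-1.])
        E=T@c['tool_from_camera']
    else:
        d=np.array([a[0]/c['fx'],-a[1]/c['fy'],-1]); E=c['extrinsics']
    d=E[:3,:3]@d; o=E[:3,3]
    return o+d*(z-o[2])/d[2]
def toolT(s=None):
    s=s or manip.sense(); T=np.eye(4); T[:3,:3]=R.from_quat(s['tool_rot']).as_matrix(); T[:3,3]=s['eef_pos']; return T
def shift(p):  # world TCP target -> tool axes shift
    T=toolT(); return np.round(T[:3,:3].T@(np.array(p)-T[:3,3]),4)
def yaw(): # world angle of tool x and y axes
    T=toolT(); return np.degrees([np.arctan2(T[1,0],T[0,0]),np.arctan2(T[1,1],T[0,1])])
def blobs(im,f,amin=60):
    hsv=cv2.cvtColor(im,cv2.COLOR_BGR2HSV); m=f(*cv2.split(hsv)).astype(np.uint8)*255
    n,l,st,c=cv2.connectedComponentsWithStats(m)
    return [(c[i].round(1).tolist(),st[i].tolist()) for i in range(1,n) if st[i][4]>=amin]
E
python3 - <<'E'
from h import *
t=cv2.imread('pics/top0.png'); s=cv2.imread('pics/scene0.png')
a=cv2.resize(t[120:280,140:480],None,fx=2.3,fy=2.3,interpolation=cv2.INTER_CUBIC)
cv2.imwrite('pics/topz.png',cv2.convertScaleAbs(a,alpha=1.5))
a=cv2.resize(s[100:300,180:460],None,fx=2.8,fy=2.8,interpolation=cv2.INTER_CUBIC)
cv2.imwrite('pics/scenez.png',cv2.convertScaleAbs(a,alpha=1.5))
hs=cv2.cvtColor(t,cv2.COLOR_BGR2HSV)
for p in[(412,195),(408,236),(447,234),(193,184),(229,215),(186,233),(207,213)]: print(p,hs[p[1],p[0]],ray('top',*p,.026).round(3))
E
```

```text
(412, 195) [ 14  44 146] [ 0.531 -0.261  0.026]
(408, 236) [ 14  42 151] [ 0.407 -0.246  0.026]
(447, 234) [ 14  48 143] [ 0.415 -0.362  0.026]
(193, 184) [  1 255 141] [0.552 0.399 0.026]
(229, 215) [ 26 255 160] [0.46  0.286 0.026]
(186, 233) [ 23  62 149] [0.405 0.408 0.026]
(207, 213) [ 14  45 143] [0.465 0.351 0.026]
```

View pics/topz.png

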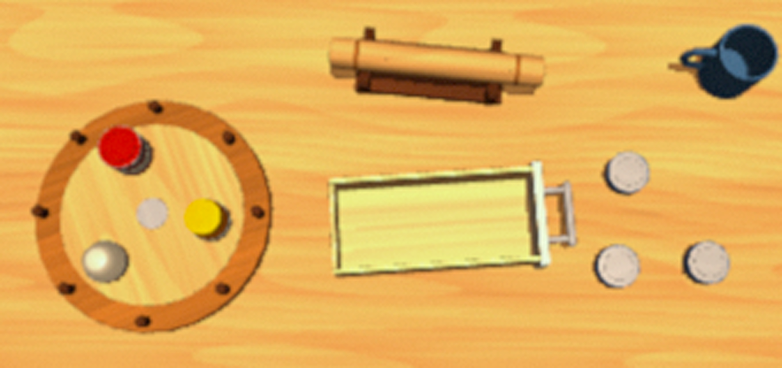

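View pics/scenez.png

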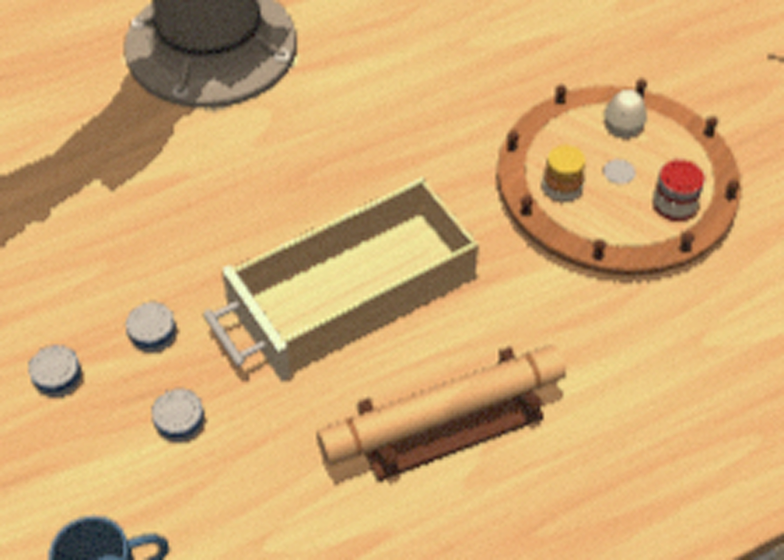

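```bash
python3 - <<'E'
from h import *
def tz(x,y,z): return ray('top',(x+.5)/2.3-.5+140,(y+.5)/2.3-.5+120,z)[:2]
def sz(x,y,z): return ray('scene',(x+.5)/2.8-.5+180,(y+.5)/2.8-.5+100,z)[:2]
P=np.array([tz(*p,.052) for p in[(156,105),(78,137),(39,211),(66,287),(143,320),(224,287),(259,211),(230,137)]])
Q=np.array([sz(*p,.052) for p in[(561,92),(641,86),(711,123),(732,187),(686,239),(599,245),(525,204),(512,136)]])
for p in(P,Q):
    c=p.mean(0); print('axis',c.round(4),np.linalg.norm(p-c,axis=1).round(3),np.degrees(np.arctan2(*(p-c).T[::-1])).round(1))
c=P.mean(0)
for n,a,b in(('red',tz(121,147,.082),sz(682,176,.082)),('hon',tz(203,216,.083),sz(566,158,.083)),('salt',tz(104,260,.07),sz(627,103,.07))):
    print(n,a.round(3),b.round(3),np.degrees(np.arctan2(*(a-c)[::-1])).round(1),np.linalg.norm(a-c).round(3))
print('front dir',np.degrees(np.arctan2(*(-c)[::-1])))
print('boxtop',[tz(*p,.066).round(3).tolist() for p in[(330,180),(337,275),(541,163),(548,266)]])
print('boxsc',[sz(*p,.066).round(3).tolist() for p in[(424,181),(477,246),(226,269),(287,346)]])
print('flats',[tz(*p,.026).round(3).tolist() for p in[(627,172),(616,265),(707,261)]],[sz(*p,.026).round(3).tolist() for p in[(177,411),(151,324),(54,366)]])
print('pin ends', [tz(*p,.048).round(3).tolist() for p in[(330,57),(545,74)]],[sz(*p,.048).round(3).tolist() for p in[(327,445),(557,361)]])
E
```

```text
axis [0.4664 0.3502] [0.138 0.135 0.138 0.137 0.136 0.137 0.138 0.136] [   0.7   46.3   91.2  135.4 -179.2 -133.6  -89.2  -44.6]
axis [0.4725 0.3514] [0.135 0.136 0.138 0.137 0.137 0.135 0.139 0.138] [-179.1  135.5   91.    45.5    0.7  -44.2  -88.5 -135.4]
red [0.541 0.382] [0.545 0.386] 23.0 0.081
hon [0.456 0.275] [0.458 0.277] -97.5 0.076
salt [0.402 0.396] [0.406 0.402] 144.8 0.079
front dir -143.0984650554361
boxtop [[0.507, 0.123], [0.388, 0.11], [0.534, -0.143], [0.404, -0.15]]
boxsc [[0.399, 0.116], [0.514, 0.123], [0.412, -0.147], [0.539, -0.13]]
flats [[0.532, -0.262], [0.41, -0.244], [0.417, -0.362]] [[0.536, -0.263], [0.415, -0.246], [0.419, -0.363]]
pin ends [[0.675, 0.131], [0.657, -0.152]] [[0.661, -0.141], [0.683, 0.13]]
```

```bash
cat >> h.py <<'E'
def plan(*W):
    T=toolT(); y0=yaw()[0]
    for w in W:
        d=T[:3,:3].T@(np.array(w[:3])-T[:3,3]); a=(y0-w[3]) if len(w)>3 else 0
        a=(a+180)%360-180
        print(d.round(4).tolist(), round(float(np.radians(a)),3))
E
python3 -c "
from h import *
print(yaw()); plan((.5,-.35,.22,60),(.55,.1,.22,140),(.332,.351,.15,180.7))"
```

```text
[ 21.13590988 -68.86410163]
[0.3402, -0.1677, 0.002] -0.678
[0.5491, -0.5694, 0.0027] -2.075
[0.4363, -0.882, 0.0732] -2.785
```

Units first: turns go in shares of pi rad. So -2.785 rad / 3.1416 = -0.8865.

Emit:
jog_arm:
  ticks:
    - [0.04, 0.34, -0.17, 0, -0.2165]
    - [0.04, 0.34, -0.17, 0, -0.2165]
    - [0.04, 0.34, -0.17, 0, -0.2165]
    - [0.04, 0.34, -0.17, 0, -0.2165]
    - [0.04, 0.34, -0.17, 0, -0.2165]
    - [0.04, 0.34, -0.17, 0, -0.2165]
    - [0.04, 0.55, -0.57, 0, -0.6621]
    - [0.04, 0.55, -0.57, 0, -0.6621]
    - [0.04, 0.55, -0.57, 0, -0.6621]
    - [0.04, 0.55, -0.57, 0, -0.6621]
    - [0.04, 0.55, -0.57, 0, -0.6621]
    - [0.04, 0.55, -0.57, 0, -0.6621]
    - [0.04, 0.55, -0.57, 0, -0.6621]
    - [0.04, 0.55, -0.57, 0, -0.6621]
    - [0.04, 0.436, -0.882, 0.07, -0.8865]
    - [0.04, 0.436, -0.882, 0.07, -0.8865]
    - [0.04, 0.436, -0.882, 0.07, -0.8865]
    - [0.04, 0.436, -0.882, 0.07, -0.8865]
    - [0.04, 0.436, -0.882, 0.07, -0.8865]
    - [0.04, 0.436, -0.882, 0.07, -0.8865]

```text
time_s: 2.6
eef_pos: [0.3289, 0.3523, 0.1521]
tool_rot: [-0.008, 1.0, 0.0, -0.001]
contact_force: [0.8, -0.1, -0.7]
grip_width: 0.0399
finger_force: 0.0
```

```bash
python3 -c "
from h import *
print(yaw(),manip.sense()['joints'].round(2)); plan((.332,.351,.15,180.7),(.332,.351,.038,180.7))"
```

```text
[-179.03400418   90.96597411] [-0.18  0.39 -0.92  2.03  0.39  0.91  0.28]
[-0.003, -0.0013, 0.0021] 0.005
[-0.0032, -0.0014, 0.1141] 0.005
```

Emit:
jog_arm:
  ticks:
    - [0.04, -0.003, 0, 0.05, 0]
    - [0.04, -0.003, 0, 0.09, 0]
    - [0.04, -0.003, 0, 0.112, 0]
    - [0.04, -0.003, 0, 0.112, 0]

```text
time_s: 3.1
eef_pos: [0.334, 0.3492, 0.0392]
tool_rot: [-0.006, 1.0, -0.001, -0.001]
contact_force: [-0.5, 0.2, 0.4]
grip_width: 0.0398
finger_force: 0.0
```

```bash
python3 -c "
from h import *
c=np.array([.470,.351])
plan(*[(*(c+.138*np.array([np.cos(np.radians(a)),np.sin(np.radians(a))])),.039,a) for a in (175,165,155,145,135,125,115,105,95,85,75,65,55,45,35,25,15,8,5)])"
```

```text
[0.0013, 0.0139, 0.0002] 0.1
[-0.0031, 0.0375, 0.0001] 0.274
[-0.0116, 0.06, 0.0] 0.449
[-0.0239, 0.0807, -0.0001] 0.623
[-0.0396, 0.0989, -0.0002] 0.798
[-0.0582, 0.1141, -0.0003] 0.973
[-0.0792, 0.1259, -0.0003] 1.147
[-0.1019, 0.1338, -0.0004] 1.322
[-0.1257, 0.1377, -0.0005] 1.496
[-0.1497, 0.1374, -0.0006] 1.671
[-0.1734, 0.1329, -0.0006] 1.845
[-0.1959, 0.1244, -0.0007] 2.02
[-0.2165, 0.1121, -0.0007] 2.194
[-0.2348, 0.0964, -0.0007] 2.369
[-0.25, 0.0778, -0.0007] 2.543
[-0.2618, 0.0568, -0.0007] 2.718
[-0.2697, 0.0341, -0.0006] 2.892
[-0.2729, 0.0176, -0.0006] 3.015
[-0.2736, 0.0104, -0.0006] 3.067
```

In the tool's units: 1.496 rad / 3.1416 = 0.4762.

Emit:
jog_arm:
  ticks:
    - [0.04, 0.002, 0.006, 0, 0.0127]
    - [0.04, 0.0015, 0.014, 0, 0.0318]
    - [0.04, 0, 0.026, 0, 0.0595]
    - [0.04, -0.003, 0.0375, 0, 0.0872]
    - [0.04, -0.0065, 0.049, 0, 0.1146]
    - [0.04, -0.0116, 0.06, 0, 0.1429]
    - [0.04, -0.017, 0.0705, 0, 0.1706]
    - [0.04, -0.0239, 0.0807, 0, 0.1983]
    - [0.04, -0.031, 0.09, 0, 0.226]
    - [0.04, -0.0396, 0.0989, 0, 0.254]
    - [0.04, -0.0485, 0.107, 0, 0.2817]
    - [0.04, -0.0582, 0.1141, 0, 0.3097]
    - [0.04, -0.0685, 0.1205, 0, 0.3374]
    - [0.04, -0.0792, 0.1259, 0, 0.3651]
    - [0.04, -0.09, 0.1302, 0, 0.3931]
    - [0.04, -0.1019, 0.1338, 0, 0.4208]
    - [0.04, -0.1137, 0.1363, 0, 0.4485]
    - [0.04, -0.1257, 0.1377, 0, 0.4762]

```text
time_s: 5.35
eef_pos: [0.4594, 0.4901, 0.0421]
tool_rot: [0.677, 0.736, 0.0, -0.001]
contact_force: [-0.9, -1.1, -0.1]
grip_width: 0.0397
finger_force: 0.2
```

```bash
python3 -c "
from h import *
c=np.array([.470,.351])
plan(*[(*(c+.138*np.array([np.cos(np.radians(a)),np.sin(np.radians(a))])),.039,a) for a in (90,85,75,65,55,45,35,25,15,8)])"
```

```text
[-0.002, 0.0105, 0.0031] 0.084
[-0.0035, 0.0224, 0.0031] 0.172
[-0.0097, 0.0457, 0.0031] 0.346
[-0.0198, 0.0675, 0.0031] 0.521
[-0.0335, 0.0872, 0.0031] 0.695
[-0.0505, 0.1043, 0.003] 0.87
[-0.0701, 0.1181, 0.003] 1.044
[-0.0919, 0.1284, 0.003] 1.219
[-0.1151, 0.1347, 0.0029] 1.393
[-0.1319, 0.1366, 0.0029] 1.515
```

In the tool's units: 1.48 rad / 3.1416 = 0.4711.

Emit:
jog_arm:
  ticks:
    - [0.04, -0.002, 0.0105, 0.002, 0.0267]
    - [0.04, -0.0035, 0.0224, 0.003, 0.0547]
    - [0.04, -0.0063, 0.034, 0.003, 0.0828]
    - [0.04, -0.0097, 0.0457, 0.003, 0.1101]
    - [0.04, -0.0145, 0.0568, 0.003, 0.1378]
    - [0.04, -0.0198, 0.0675, 0.003, 0.1658]
    - [0.04, -0.0263, 0.0776, 0.003, 0.1935]
    - [0.04, -0.0335, 0.0872, 0.003, 0.2212]
    - [0.04, -0.0418, 0.0963, 0.003, 0.2489]
    - [0.04, -0.0505, 0.1043, 0.003, 0.2769]
    - [0.04, -0.0601, 0.1117, 0.003, 0.3046]
    - [0.04, -0.0701, 0.1181, 0.003, 0.3323]
    - [0.04, -0.0809, 0.1238, 0.003, 0.3603]
    - [0.04, -0.0919, 0.1284, 0.003, 0.388]
    - [0.04, -0.1034, 0.132, 0.003, 0.4157]
    - [0.04, -0.1151, 0.1347, 0.003, 0.4434]
    - [0.04, -0.122, 0.1356, 0.003, 0.4584]
    - [0.04, -0.127, 0.1361, 0.003, 0.4711]
    - [0.04, -0.127, 0.1361, 0.003, 0.4711]

```text
time_s: 7.72
eef_pos: [0.6058, 0.3747, 0.038]
tool_rot: [0.996, 0.089, 0.0, -0.0]
contact_force: [0.0, 0.5, -0.6]
grip_width: 0.04
finger_force: 0.0
```

```bash
python3 - <<'E'
from h import *
im=eyes.get_image('top'); cv2.imwrite('pics/top1.png',im)
a=blobs(im,lambda h,s,v:((h<6)|(h>174))&(s>200)&(v>90),20); print(a)
c=np.array([.470,.351])
for b in a:
    p=ray('top',*b[0],.082); print(p.round(3),np.degrees(np.arctan2(p[1]-c[1],p[0]-c[0])))
E
```

```text
[([215.5, 233.6], [209, 226, 15, 17, 143])]
[0.4   0.307 0.082] -147.6225518787464
```

```bash
python3 -c "
from h import *
print(yaw());plan((.606,.375,.2),(.46,-.05,.33,94.6))"
```

```text
[ 10.23240121 -79.76759932]
[0.0004, 0.0001, -0.1622] 0.0
[-0.2188, 0.3923, -0.2923] -1.472
```

In the tool's units: -1.47 rad / 3.1416 = -0.4679.

Emit:
jog_arm:
  ticks:
    - [0.04, 0, 0, -0.06, 0]
    - [0.04, 0, 0, -0.12, 0]
    - [0.066, 0, 0, -0.16, 0]
    - [0.066, -0.219, 0.392, -0.292, -0.4679]
    - [0.066, -0.219, 0.392, -0.292, -0.4679]
    - [0.066, -0.219, 0.392, -0.292, -0.4679]
    - [0.066, -0.219, 0.392, -0.292, -0.4679]
    - [0.066, -0.219, 0.392, -0.292, -0.4679]
    - [0.066, -0.219, 0.392, -0.292, -0.4679]
    - [0.066, -0.219, 0.392, -0.292, -0.4679]
    - [0.066, -0.219, 0.392, -0.292, -0.4679]
    - [0.066, -0.219, 0.392, -0.292, -0.4679]
    - [0.066, -0.219, 0.392, -0.292, -0.4679]
    - [0.066, -0.219, 0.392, -0.292, -0.4679]

```text
time_s: 9.52
eef_pos: [0.4597, -0.0482, 0.3292]
tool_rot: [0.679, 0.734, -0.0, -0.0]
contact_force: [-0.0, 0.4, 0.0]
grip_width: 0.0661
finger_force: 0.0
```

```bash
python3 - <<'E'
from h import *
s=manip.sense(); np.save('T1.npy',toolT(s)); im=eyes.get_image('wrist'); cv2.imwrite('pics/w1.png',im); print(yaw())
cv2.imwrite('pics/w1b.png',cv2.convertScaleAbs(cv2.resize(im,(800,500),interpolation=cv2.INTER_CUBIC),alpha=1.4))
E
```

```text
[94.51385918  4.51387184]
```

View pics/w1b.png

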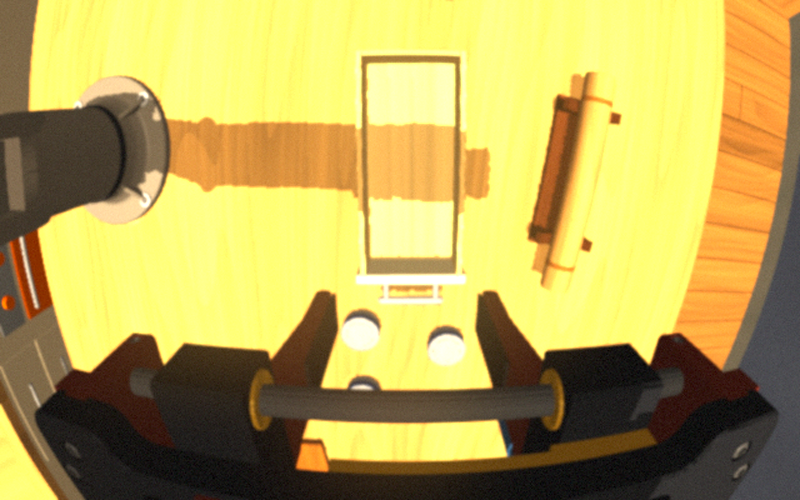

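```bash
python3 - <<'E'
from h import *
T=np.load('T1.npy')
w=lambda x,y,z: ray('wrist',(x+.5)/1.25-.5,(y+.5)/1.25-.5,z,T)[:2]
C=np.array([w(*p,.066) for p in[(357,53),(466,52),(357,283),(465,283)]]); print(C.round(4))
d=(C[0]+C[1]-C[2]-C[3])/2; e=(C[1]+C[3]-C[0]-C[2])/2
print('len',np.linalg.norm(d),'wid',np.linalg.norm(e),'ang',np.degrees(np.arctan2(*d[::-1])),np.degrees(np.arctan2(*e[::-1])), 'origin',C.mean(0)+.003*d/np.linalg.norm(d))
print('flats',w(361,328,.026).round(3),w(446,345,.026).round(3))
print('pin',w(597,73,.05).round(3),w(552,288,.05).round(3))
E
```

```text
[[ 0.3938  0.1161]
 [ 0.5112  0.1269]
 [ 0.4085 -0.149 ]
 [ 0.538  -0.139 ]]
len 0.26632949532399697 wid 0.12390091434587072 ang 94.45114000355213 4.818940986650885 origin [ 0.4626422  -0.00827966]
flats [ 0.412 -0.234] [ 0.532 -0.253]
pin [0.677 0.134] [ 0.659 -0.146]
```

```bash
python3 - <<'E'
from h import *
im=eyes.get_image('scene'); cv2.imwrite('pics/scene2.png',im)
for b in blobs(im,lambda h,s,v:((h<6)|(h>174))&(s>200)&(v>90),20): 
    if b[0][1]<250 and b[0][0]>300:print(b,ray('scene',*b[0],.08).round(4))
print(toolT()[:3,3])
plan((.404,.307,.2,94.55),(.404,.307,.12,94.55),(.404,.307,.037,94.55))
E
```

```text
[ 0.45965237 -0.04851682  0.3291908 ]
[0.3588, -0.0274, 0.1293] -0.001
[0.3588, -0.0274, 0.2093] -0.001
[0.3587, -0.0273, 0.2923] -0.001
```

Emit:
jog_arm:
  ticks:
    - [0.07, 0.359, -0.027, 0.13, 0]
    - [0.07, 0.359, -0.027, 0.13, 0]
    - [0.07, 0.359, -0.027, 0.13, 0]
    - [0.07, 0.359, -0.027, 0.13, 0]
    - [0.07, 0.359, -0.027, 0.13, 0]
    - [0.07, 0.359, -0.027, 0.13, 0]
    - [0.07, 0.359, -0.027, 0.13, 0]
    - [0.07, 0.359, -0.027, 0.13, 0]

```text
time_s: 10.62
eef_pos: [0.4046, 0.3063, 0.1992]
tool_rot: [0.679, 0.734, -0.001, -0.0]
contact_force: [1.5, 0.3, 0.1]
grip_width: 0.0699
finger_force: 0.0
```

```bash
python3 - <<'E'
from h import *
s=manip.sense(); T=toolT(s); np.save('T2.npy',T); im=eyes.get_image('wrist'); cv2.imwrite('pics/w2.png',im)
for b in blobs(im,lambda h,s,v:((h<6)|(h>174))&(s>200)&(v>90),100): print(b,ray('wrist',*b[0],.082,T).round(4))
cv2.imwrite('pics/w2b.png',cv2.convertScaleAbs(im,alpha=1.2))
E
```

```text
([318.5, 185.8], [294, 161, 54, 52, 1385]) [0.3985 0.3129 0.082 ]
```

View pics/w2b.png

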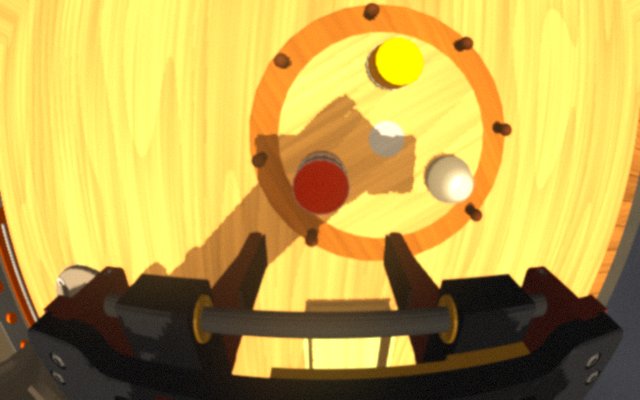

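Emit:
jog_arm:
  ticks:
    - [0.07, 0.004, -0.004, 0.06, 0]
    - [0.07, 0.004, -0.004, 0.1, 0]
    - [0.07, 0.004, -0.004, 0.13, 0]
    - [0.07, 0.004, -0.004, 0.15, 0]
    - [0.07, 0.004, -0.004, 0.162, 0]
    - [0.07, 0.004, -0.004, 0.162, 0]
    - [0.04, 0.004, -0.004, 0.162, 0]
    - [0.04, 0.004, -0.004, 0.162, 0]
    - [0.04, 0.004, -0.004, 0.162, 0]
    - [0.04, 0.004, -0.004, 0.162, 0]
  squeeze: 20

```text
time_s: 11.92
eef_pos: [0.4011, 0.3101, 0.0385]
tool_rot: [0.679, 0.734, 0.001, 0.0]
contact_force: [-1.0, -0.6, 6.0]
grip_width: 0.0536
finger_force: 20.0
```

Emit:
jog_arm:
  ticks:
    - [0.04, 0, 0, -0.03, 0]
    - [0.04, 0, 0, -0.08, 0]
    - [0.04, 0, 0, -0.13, 0]
    - [0.04, 0, 0, -0.13, 0]

```text
time_s: 12.42
eef_pos: [0.4026, 0.3117, 0.1715]
tool_rot: [0.679, 0.734, 0.004, 0.001]
contact_force: [-0.2, 0.0, -1.2]
grip_width: 0.0538
finger_force: 20.0
```

```bash
python3 - <<'E'
from h import *
o=np.array([.4628,-.0085]);u=np.array([-.0793,.9968])
a=o+u*.092; print(a); plan((*a,.16,94.55),(*a,.10,94.55),(*a,.0165,94.55))
E
```

```text
[0.4555044 0.0832056]
[-0.2319, 0.0351, 0.0107] -0.003
[-0.2321, 0.0347, 0.0707] -0.003
[-0.2325, 0.0342, 0.1542] -0.003
```

Emit:
jog_arm:
  ticks:
    - [0.04, -0.234, 0.035, 0.01, 0]
    - [0.04, -0.234, 0.035, 0.01, 0]
    - [0.04, -0.234, 0.035, 0.01, 0]
    - [0.04, -0.234, 0.035, 0.01, 0]
    - [0.04, -0.234, 0.035, 0.01, 0]
    - [0.04, -0.234, 0.035, 0.06, 0]
    - [0.04, -0.234, 0.035, 0.06, 0]

```text
time_s: 13.3
eef_pos: [0.4502, 0.0794, 0.1048]
tool_rot: [0.679, 0.734, -0.003, -0.002]
contact_force: [0.3, 0.3, 0.1]
grip_width: 0.0537
finger_force: 20.0
```

```bash
python3 - <<'E'
from h import *
o=np.array([.4628,-.0085]);u=np.array([-.0793,.9968])
a=o+u*.090; plan((*a,.04,94.55),(*a,.0165,94.55))
E
```

```text
[0.0014, 0.0061, 0.0648] -0.001
[0.0014, 0.0063, 0.0883] -0.001
```

Emit:
jog_arm:
  ticks:
    - [0.04, 0, 0, 0.01, 0]
    - [0.04, 0, 0, 0.02, 0]
    - [0.04, 0, 0, 0.02, 0]

```text
time_s: 13.68
eef_pos: [0.4534, 0.0794, 0.0875]
tool_rot: [0.679, 0.734, -0.0, -0.0]
contact_force: [-0.8, -0.3, -1.8]
grip_width: 0.0541
finger_force: 20.0
```

```bash
python3 - <<'E'
from h import *
o=np.array([.4628,-.0085]);u=np.array([-.0793,.9968])
a=o+u*.090; plan((*a,.0165,94.55))
E
```

```text
[0.0017, 0.0024, 0.071] -0.002
```

Emit:
jog_arm:
  ticks:
    - [0.04, 0.0015, 0.002, 0.03, 0]
    - [0.04, 0.0015, 0.002, 0.05, 0]
    - [0.04, 0.0015, 0.002, 0.06, 0]
    - [0.04, 0.0015, 0.002, 0.066, 0]
    - [0.04, 0.0015, 0.002, 0.069, 0]
    - [0.04, 0.0015, 0.002, 0.07, 0]
    - [0.04, 0.0015, 0.002, 0.07, 0]

```text
time_s: 14.55
eef_pos: [0.4557, 0.0809, 0.018]
tool_rot: [0.679, 0.734, 0.0, 0.0]
contact_force: [-0.0, 0.8, -0.6]
grip_width: 0.0535
finger_force: 20.0
```

Lower slightly until contact, then release and lift.

Emit:
jog_arm:
  ticks:
    - [0.04, 0, 0, 0.001, 0]
    - [0.04, 0, 0, 0.002, 0]
    - [0.04, 0, 0, 0.002, 0]

```text
time_s: 14.92
eef_pos: [0.4557, 0.0808, 0.0165]
tool_rot: [0.679, 0.734, 0.0, 0.0]
contact_force: [-3.1, -0.7, 10.2]
grip_width: 0.0536
finger_force: 20.0
```

Emit:
jog_arm:
  ticks:
    - [0.066, 0, 0, 0, 0]
    - [0.066, 0, 0, 0, 0]
    - [0.066, 0, 0, 0, 0]
    - [0.066, 0, 0, -0.03, 0]
    - [0.066, 0, 0, -0.08, 0]
    - [0.066, 0, 0, -0.13, 0]
    - [0.066, 0, 0, -0.18, 0]
    - [0.066, 0, 0, -0.18, 0]

```text
time_s: 15.92
eef_pos: [0.4579, 0.0815, 0.1992]
tool_rot: [0.679, 0.734, 0.003, 0.002]
contact_force: [0.1, 0.6, 0.1]
grip_width: 0.0658
finger_force: 0.0
```

```bash
python3 - <<'E'
from h import *
for n in('top','scene'):
    im=eyes.get_image(n); cv2.imwrite(f'pics/{n}3.png',im)
    r=blobs(im,lambda h,s,v:((h<6)|(h>174))&(s>200)&(v>90),20)
    print(n,[(b[0],ray(n,*b[0],.06).round(3)) for b in r if b[0][1]<280])
    f=blobs(im,lambda h,s,v:(s<75)&(v>125)&(v<200),60)
    print([(b,ray(n,*b[0],.026).round(3)) for b in f if b[1][4]<600 and abs(ray(n,*b[0],.026)[1]+.3)<.1])
plan((.414,-.246,.12,94.55))
E
```

```text
top []
[(([413.0, 194.1], [405, 186, 17, 17, 222]), array([ 0.533, -0.264,  0.026])), (([447.8, 233.5], [440, 225, 17, 18, 228]), array([ 0.416, -0.364,  0.026])), (([408.6, 235.1], [400, 226, 18, 19, 244]), array([ 0.409, -0.247,  0.026]))]
scene []
[(([232.8, 214.0], [225, 208, 17, 13, 162]), array([ 0.409, -0.246,  0.026])), (([198.3, 230.0], [190, 223, 17, 14, 168]), array([ 0.416, -0.364,  0.026])), (([242.5, 245.9], [234, 239, 18, 15, 179]), array([ 0.533, -0.263,  0.026]))]
[-0.3225, -0.0663, 0.0756] -0.003
```

Emit:
jog_arm:
  ticks:
    - [0.074, -0.322, -0.068, 0.04, 0]
    - [0.074, -0.322, -0.068, 0.06, 0]
    - [0.074, -0.322, -0.068, 0.08, 0]
    - [0.074, -0.322, -0.068, 0.08, 0]
    - [0.074, -0.322, -0.068, 0.08, 0]
    - [0.074, -0.322, -0.068, 0.08, 0]
    - [0.074, -0.322, -0.068, 0.08, 0]
    - [0.074, -0.322, -0.068, 0.08, 0]

```text
time_s: 17.02
eef_pos: [0.4121, -0.244, 0.1148]
tool_rot: [0.679, 0.734, -0.0, -0.001]
contact_force: [-0.2, -0.4, 0.1]
grip_width: 0.0743
finger_force: 0.0
```

```bash
python3 - <<'E'
from h import *
plan((.411,-.246,.006,94.55))
E
```

```text
[-0.0021, -0.001, 0.1088] -0.001
```

Emit:
jog_arm:
  ticks:
    - [0.074, -0.002, -0.001, 0.05, 0]
    - [0.074, -0.002, -0.001, 0.08, 0]
    - [0.074, -0.002, -0.001, 0.1, 0]
    - [0.074, -0.002, -0.001, 0.108, 0]
    - [0.074, -0.002, -0.001, 0.108, 0]
    - [0.04, -0.002, -0.001, 0.108, 0]
    - [0.04, -0.002, -0.001, 0.108, 0]
    - [0.04, -0.002, -0.001, 0.108, 0]
    - [0.04, -0.002, -0.001, 0.108, 0]
  squeeze: 20

```text
time_s: 18.15
eef_pos: [0.4119, -0.2477, 0.0083]
tool_rot: [0.679, 0.734, 0.0, 0.0]
contact_force: [-1.7, 1.1, 7.3]
grip_width: 0.0535
finger_force: 20.0
```

Emit:
jog_arm:
  ticks:
    - [0.04, 0, 0, -0.03, 0]
    - [0.04, 0, 0, -0.08, 0]
    - [0.04, 0, 0, -0.12, 0]
    - [0.04, 0, 0, -0.12, 0]

```text
time_s: 18.65
eef_pos: [0.4135, -0.2486, 0.1305]
tool_rot: [0.68, 0.734, 0.001, 0.003]
contact_force: [0.4, 0.7, -1.6]
grip_width: 0.0535
finger_force: 20.0
```

```bash
python3 - <<'E'
from h import *
o=np.array([.4628,-.0085]);u=np.array([-.0793,.9968])
a=o+u*.030; plan((*a,.10,94.55))
E
```

```text
[0.2657, 0.0673, 0.0301] -0.003
```

Emit:
jog_arm:
  ticks:
    - [0.04, 0.265, 0.068, 0, 0]
    - [0.04, 0.265, 0.068, 0, 0]
    - [0.04, 0.265, 0.068, 0, 0]
    - [0.04, 0.265, 0.068, 0, 0]
    - [0.04, 0.265, 0.068, 0, 0]
    - [0.04, 0.265, 0.068, 0.02, 0]
    - [0.04, 0.265, 0.068, 0.03, 0]
    - [0.04, 0.265, 0.068, 0.03, 0]
    - [0.04, 0.265, 0.068, 0.03, 0]

```text
time_s: 19.77
eef_pos: [0.4591, 0.0215, 0.0978]
tool_rot: [0.68, 0.733, -0.0, 0.0]
contact_force: [-0.3, -0.2, -0.3]
grip_width: 0.0539
finger_force: 20.0
```

```bash
python3 - <<'E'
from h import *
o=np.array([.4628,-.0085]);u=np.array([-.0793,.9968])
a=o+u*.030; plan((*a,.0145,94.55))
E
```

```text
[-0.0002, 0.0013, 0.0833] -0.003
```

Emit:
jog_arm:
  ticks:
    - [0.04, 0, 0.001, 0.04, 0]
    - [0.04, 0, 0.001, 0.06, 0]
    - [0.04, 0, 0.001, 0.072, 0]
    - [0.04, 0, 0.001, 0.079, 0]
    - [0.04, 0, 0.001, 0.082, 0]
    - [0.04, 0, 0.001, 0.084, 0]
    - [0.04, 0, 0.001, 0.084, 0]

```text
time_s: 20.65
eef_pos: [0.4604, 0.022, 0.0143]
tool_rot: [0.679, 0.734, 0.0, 0.0]
contact_force: [-1.2, -0.4, 4.0]
grip_width: 0.0536
finger_force: 20.0
```

Emit:
jog_arm:
  ticks:
    - [0.066, 0, 0, 0, 0]
    - [0.066, 0, 0, 0, 0]
    - [0.066, 0, 0, 0, 0]
    - [0.066, 0, 0, -0.03, 0]
    - [0.066, 0, 0, -0.08, 0]
    - [0.066, 0, 0, -0.13, 0]
    - [0.066, 0, 0, -0.15, 0]
    - [0.066, 0, 0, -0.15, 0]

```text
time_s: 21.65
eef_pos: [0.461, 0.0221, 0.165]
tool_rot: [0.679, 0.734, 0.001, 0.001]
contact_force: [0.0, -0.5, -0.6]
grip_width: 0.0662
finger_force: 0.0
```

```bash
python3 - <<'E'
from h import *
for n in('top','scene'):
    im=eyes.get_image(n); cv2.imwrite(f'pics/{n}4.png',im)
    f=blobs(im,lambda h,s,v:(s<75)&(v>125)&(v<200),60)
    print([(b,ray(n,*b[0],.026).round(3)) for b in f if b[1][4]<600 and abs(ray(n,*b[0],.026)[1]+.3)<.12])
plan((.418,-.364,.12,94.55))
E
```

```text
[(([413.0, 194.1], [405, 186, 17, 17, 224]), array([ 0.533, -0.264,  0.026])), (([447.8, 233.5], [440, 225, 17, 18, 230]), array([ 0.416, -0.364,  0.026]))]
[(([198.4, 230.0], [190, 223, 17, 14, 172]), array([ 0.417, -0.364,  0.026])), (([242.5, 245.9], [234, 239, 18, 15, 183]), array([ 0.533, -0.263,  0.026]))]
[-0.3815, -0.0709, 0.043] -0.002
```

Emit:
jog_arm:
  ticks:
    - [0.074, -0.381, -0.071, 0, 0]
    - [0.074, -0.381, -0.071, 0.02, 0]
    - [0.074, -0.381, -0.071, 0.04, 0]
    - [0.074, -0.381, -0.071, 0.04, 0]
    - [0.074, -0.381, -0.071, 0.04, 0]
    - [0.074, -0.381, -0.071, 0.04, 0]
    - [0.074, -0.381, -0.071, 0.04, 0]
    - [0.074, -0.381, -0.071, 0.04, 0]
    - [0.074, -0.381, -0.071, 0.04, 0]

```text
time_s: 22.88
eef_pos: [0.419, -0.361, 0.1231]
tool_rot: [0.678, 0.735, 0.0, -0.001]
contact_force: [0.2, 0.2, 0.4]
grip_width: 0.0741
finger_force: 0.0
```

```bash
python3 - <<'E'
from h import *
plan((.418,-.364,.007,94.55))
E
```

```text
[-0.0031, -0.0012, 0.1161] 0.0
```

Emit:
jog_arm:
  ticks:
    - [0.074, -0.003, -0.001, 0.05, 0]
    - [0.074, -0.003, -0.001, 0.09, 0]
    - [0.074, -0.003, -0.001, 0.108, 0]
    - [0.074, -0.003, -0.001, 0.115, 0]
    - [0.074, -0.003, -0.001, 0.115, 0]
    - [0.04, -0.003, -0.001, 0.115, 0]
    - [0.04, -0.003, -0.001, 0.115, 0]
    - [0.04, -0.003, -0.001, 0.115, 0]
    - [0.04, -0.003, -0.001, 0.115, 0]
  squeeze: 20

```text
time_s: 24.0
eef_pos: [0.418, -0.3668, 0.0094]
tool_rot: [0.679, 0.734, 0.0, 0.0]
contact_force: [-1.4, 0.1, 6.3]
grip_width: 0.0536
finger_force: 20.0
```

Emit:
jog_arm:
  ticks:
    - [0.04, 0, 0, -0.03, 0]
    - [0.04, 0, 0, -0.08, 0]
    - [0.04, 0, 0, -0.12, 0]
    - [0.04, 0, 0, -0.12, 0]

```text
time_s: 24.5
eef_pos: [0.4195, -0.3678, 0.1318]
tool_rot: [0.679, 0.734, 0.0, 0.003]
contact_force: [-0.1, 0.2, -0.9]
grip_width: 0.0534
finger_force: 20.0
```

```bash
python3 - <<'E'
from h import *
o=np.array([.4628,-.0085]);u=np.array([-.0793,.9968])
a=o-u*.030; plan((*a,.10,94.55))
E
```

```text
[0.325, 0.0707, 0.0308] -0.003
```

Emit:
jog_arm:
  ticks:
    - [0.04, 0.323, 0.071, 0, 0]
    - [0.04, 0.323, 0.071, 0, 0]
    - [0.04, 0.323, 0.071, 0, 0]
    - [0.04, 0.323, 0.071, 0, 0]
    - [0.04, 0.323, 0.071, 0, 0]
    - [0.04, 0.323, 0.071, 0, 0]
    - [0.04, 0.323, 0.071, 0.02, 0]
    - [0.04, 0.323, 0.071, 0.03, 0]
    - [0.04, 0.323, 0.071, 0.03, 0]
    - [0.04, 0.323, 0.071, 0.03, 0]

```text
time_s: 25.75
eef_pos: [0.4637, -0.0393, 0.0987]
tool_rot: [0.68, 0.733, -0.0, -0.0]
contact_force: [0.6, -0.0, -1.2]
grip_width: 0.0533
finger_force: 20.0
```

```bash
python3 - <<'E'
from h import *
o=np.array([.4628,-.0085]);u=np.array([-.0793,.9968])
a=o-u*.032; plan((*a,.0155,94.55))
E
```

```text
[-0.0012, 0.0015, 0.0832] -0.003
```

Emit:
jog_arm:
  ticks:
    - [0.04, -0.001, 0.001, 0.04, 0]
    - [0.04, -0.001, 0.001, 0.06, 0]
    - [0.04, -0.001, 0.001, 0.072, 0]
    - [0.04, -0.001, 0.001, 0.079, 0]
    - [0.04, -0.001, 0.001, 0.082, 0]
    - [0.04, -0.001, 0.001, 0.084, 0]
    - [0.04, -0.001, 0.001, 0.084, 0]

```text
time_s: 26.62
eef_pos: [0.4652, -0.0398, 0.0154]
tool_rot: [0.679, 0.734, 0.0, 0.0]
contact_force: [-0.6, 0.0, 4.2]
grip_width: 0.0532
finger_force: 20.0
```

Emit:
jog_arm:
  ticks:
    - [0.066, 0, 0, 0, 0]
    - [0.066, 0, 0, 0, 0]
    - [0.066, 0, 0, 0, 0]
    - [0.066, 0, 0, -0.03, 0]
    - [0.066, 0, 0, -0.08, 0]
    - [0.066, 0, 0, -0.13, 0]
    - [0.066, 0, 0, -0.15, 0]
    - [0.066, 0, 0, -0.15, 0]

```text
time_s: 27.62
eef_pos: [0.4658, -0.0399, 0.166]
tool_rot: [0.679, 0.734, 0.001, 0.001]
contact_force: [0.8, -0.5, -0.4]
grip_width: 0.0662
finger_force: 0.0
```

```bash
python3 - <<'E'
from h import *
for n in('top','scene'):
    im=eyes.get_image(n); cv2.imwrite(f'pics/{n}5.png',im)
    f=blobs(im,lambda h,s,v:(s<75)&(v>125)&(v<200),60)
    print([(b,ray(n,*b[0],.026).round(3)) for b in f if b[1][4]<600 and abs(ray(n,*b[0],.026)[1]+.3)<.12])
plan((.535,-.263,.12,94.55))
E
```

```text
[(([413.1, 194.1], [405, 186, 17, 17, 228]), array([ 0.533, -0.264,  0.026]))]
[(([242.4, 245.9], [234, 239, 18, 15, 173]), array([ 0.533, -0.264,  0.026]))]
[-0.2279, 0.0535, 0.0438] -0.002
```

Emit:
jog_arm:
  ticks:
    - [0.074, -0.228, 0.053, 0, 0]
    - [0.074, -0.228, 0.053, 0.02, 0]
    - [0.074, -0.228, 0.053, 0.04, 0]
    - [0.074, -0.228, 0.053, 0.04, 0]
    - [0.074, -0.228, 0.053, 0.04, 0]
    - [0.074, -0.228, 0.053, 0.04, 0]
    - [0.074, -0.228, 0.053, 0.04, 0]
    - [0.074, -0.228, 0.053, 0.04, 0]

```text
time_s: 28.72
eef_pos: [0.5353, -0.2617, 0.125]
tool_rot: [0.679, 0.734, 0.0, 0.0]
contact_force: [0.2, 0.4, -0.2]
grip_width: 0.0741
finger_force: 0.0
```

```bash
python3 - <<'E'
from h import *
plan((.534,-.2635,.007,94.55))
E
```

```text
[-0.0017, -0.0015, 0.118] -0.0
```

Emit:
jog_arm:
  ticks:
    - [0.074, -0.001, -0.001, 0.05, 0]
    - [0.074, -0.001, -0.001, 0.09, 0]
    - [0.074, -0.001, -0.001, 0.108, 0]
    - [0.074, -0.001, -0.001, 0.117, 0]
    - [0.074, -0.001, -0.001, 0.117, 0]
    - [0.04, -0.001, -0.001, 0.117, 0]
    - [0.04, -0.001, -0.001, 0.117, 0]
    - [0.04, -0.001, -0.001, 0.117, 0]
    - [0.04, -0.001, -0.001, 0.117, 0]
  squeeze: 20

```text
time_s: 29.85
eef_pos: [0.5347, -0.2644, 0.0085]
tool_rot: [0.679, 0.734, 0.0, 0.001]
contact_force: [-0.5, 0.9, 6.5]
grip_width: 0.0538
finger_force: 20.0
```

Emit:
jog_arm:
  ticks:
    - [0.04, 0, 0, -0.03, 0]
    - [0.04, 0, 0, -0.08, 0]
    - [0.04, 0, 0, -0.12, 0]
    - [0.04, 0, 0, -0.12, 0]

```text
time_s: 30.35
eef_pos: [0.5363, -0.2651, 0.1311]
tool_rot: [0.679, 0.734, 0.001, 0.003]
contact_force: [1.0, -0.1, -0.9]
grip_width: 0.0537
finger_force: 20.0
```

```bash
python3 - <<'E'
from h import *
o=np.array([.4628,-.0085]);u=np.array([-.0793,.9968])
a=o-u*.092; plan((*a,.10,94.55))
E
```

```text
[0.1695, -0.0536, 0.0303] -0.003
```

Emit:
jog_arm:
  ticks:
    - [0.04, 0.169, -0.053, 0, 0]
    - [0.04, 0.169, -0.053, 0, 0]
    - [0.04, 0.169, -0.053, 0, 0]
    - [0.04, 0.169, -0.053, 0, 0]
    - [0.04, 0.169, -0.053, 0.02, 0]
    - [0.04, 0.169, -0.053, 0.03, 0]
    - [0.04, 0.169, -0.053, 0.03, 0]
    - [0.04, 0.169, -0.053, 0.03, 0]

```text
time_s: 31.35
eef_pos: [0.4686, -0.1002, 0.0978]
tool_rot: [0.68, 0.734, 0.0, 0.0]
contact_force: [0.6, -0.4, 0.4]
grip_width: 0.0535
finger_force: 20.0
```

```bash
python3 - <<'E'
from h import *
o=np.array([.4628,-.0085]);u=np.array([-.0793,.9968])
a=o-u*.092; plan((*a,.0146,94.55))
E
```

```text
[-0.0001, 0.0014, 0.0832] -0.003
```

Emit:
jog_arm:
  ticks:
    - [0.04, 0, 0.001, 0.04, 0]
    - [0.04, 0, 0.001, 0.06, 0]
    - [0.04, 0, 0.001, 0.072, 0]
    - [0.04, 0, 0.001, 0.079, 0]
    - [0.04, 0, 0.001, 0.082, 0]
    - [0.04, 0, 0.001, 0.084, 0]
    - [0.04, 0, 0.001, 0.084, 0]

```text
time_s: 32.22
eef_pos: [0.4698, -0.0997, 0.0145]
tool_rot: [0.679, 0.734, 0.0, 0.0]
contact_force: [-2.6, 0.1, 3.6]
grip_width: 0.0536
finger_force: 20.0
```

Emit:
jog_arm:
  ticks:
    - [0.066, 0, 0, 0, 0]
    - [0.066, 0, 0, 0, 0]
    - [0.066, 0, 0, 0, 0]
    - [0.066, 0, 0, -0.03, 0]
    - [0.066, 0, 0, -0.08, 0]
    - [0.07, 0, 0, -0.13, 0]
    - [0.07, 0, 0.04, -0.19, 0]
    - [0.07, 0, 0.08, -0.24, 0]
    - [0.07, 0, 0.12, -0.28, 0]
    - [0.07, 0, 0.12, -0.28, 0]
    - [0.07, 0, 0.12, -0.28, 0]

```text
time_s: 33.6
eef_pos: [0.5883, -0.0905, 0.2927]
tool_rot: [0.679, 0.734, -0.001, -0.001]
contact_force: [-0.8, -0.6, -0.3]
grip_width: 0.0699
finger_force: 0.0
```

```bash
python3 - <<'E'
from h import *
s=manip.sense(); np.save('T6.npy',toolT(s)); im=eyes.get_image('wrist'); cv2.imwrite('pics/w6.png',im); print(yaw())
cv2.imwrite('pics/top6.png',eyes.get_image('top'));cv2.imwrite('pics/scene6.png',eyes.get_image('scene'))
cv2.imwrite('pics/w6b.png',cv2.convertScaleAbs(cv2.resize(im,(800,500),interpolation=cv2.INTER_CUBIC),alpha=1.1))
E
```

```text
[94.39870472  4.39874775]
```

View pics/w6b.png

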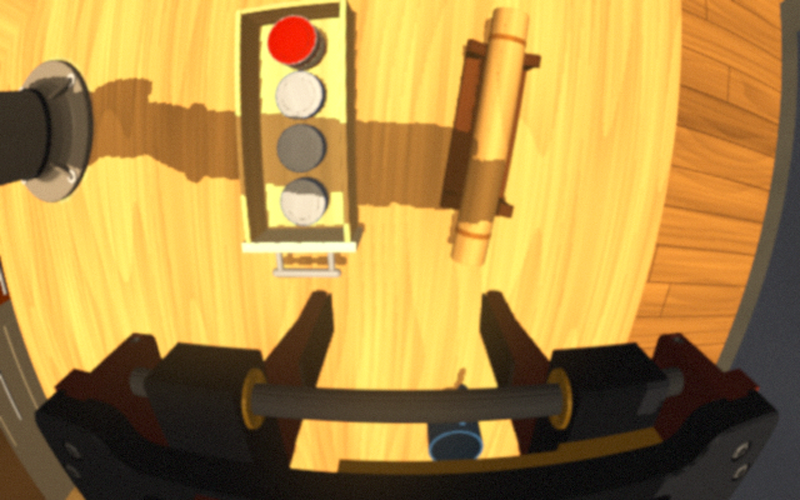

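```bash
python3 - <<'E'
from h import *
T=np.load('T6.npy')
w=lambda x,y,z: ray('wrist',(x+.5)/1.25-.5,(y+.5)/1.25-.5,z,T)[:2]
for z in(.048,.055):
    for A,B in(((509,37),(473,236)),((511,10),(470,262))):
        a,b=w(*A,z),w(*B,z);print(a.round(4),b.round(4),((a+b)/2).round(4),np.degrees(np.arctan2(*(a-b)[::-1])),np.linalg.norm(a-b))
# silhouette in top view: line fit of pin-coloured mask
im=cv2.imread('pics/top0.png');cr=im[125:170,270:390];print()
h,s,v=cv2.split(cv2.cvtColor(cr,cv2.COLOR_BGR2HSV))
for r in range(0,45,3): print(' '.join('%3d'%x for x in v[r,[20,40,60,80,100]]),'|',' '.join('%3d'%x for x in h[r,[20,40,60,80,100]]))
plan((.669,-.005,.15,86.3))
E
```

```text
[0.6821 0.1042] [ 0.6645 -0.1172] [ 0.6733 -0.0065] 85.45599650249105 0.2220877541071453
[0.6825 0.1359] [ 0.665  -0.1478] [ 0.6738 -0.006 ] 86.46709431248127 0.28428669145535446
[0.6804 0.1023] [ 0.6631 -0.1153] [ 0.6718 -0.0065] 85.45599650249103 0.2182723517448228
[0.6808 0.1335] [ 0.6636 -0.1454] [ 0.6722 -0.006 ] 86.46709431248125 0.2794027296245175

160 160 159 160 161 |  20  18  19  18  16
160 160 160 160 162 |  20  19  18  20  17
161 160 161 159 160 |  21  19  18  21  22
160 159 159 159 159 |  22  21  22  22  22
149 131 160 161 161 |  16  18  21  21  20
160 156 115 160 160 |  20  16  15  21  21
162 161 160 149 149 |  17  20  19  16  19
137 161 160 158 159 |  16  17  21  21  17
 77 123 152 160 160 |  16  15  16  18  20
104  43  92 137 154 |  15  10  15  16  16
161  76  36  57 121 |  16  10  13  16  15
160  80  76  62 100 |  18  11  11  10  15
160 126  74  52 137 |  20  19   9  11  17
159 162 162  48 160 |  19  19  19  14  17
162 161 161 162 160 |  17  16  16  16  18
[0.0791, 0.0885, 0.1417] 0.141
```

Units first: turns go in shares of pi rad. So 0.146 rad / 3.1416 = 0.0465.

Emit:
jog_arm:
  ticks:
    - [0.074, 0.079, 0.0915, 0.05, 0.0465]
    - [0.074, 0.079, 0.0915, 0.1, 0.0465]
    - [0.074, 0.079, 0.0915, 0.14, 0.0465]
    - [0.074, 0.079, 0.0915, 0.14, 0.0465]
    - [0.074, 0.079, 0.0915, 0.14, 0.0465]
    - [0.074, 0.079, 0.0915, 0.14, 0.0465]

```text
time_s: 34.5
eef_pos: [0.6752, -0.0061, 0.1565]
tool_rot: [0.732, 0.682, 0.001, 0.001]
contact_force: [0.1, -0.3, 1.8]
grip_width: 0.074
finger_force: 0.0
```

```bash
python3 - <<'E'
from h import *
print(yaw());plan((.672,-.006,.0355,86))
E
```

```text
[85.93911727 -4.06085282]
[-0.0001, -0.0036, 0.121] -0.001
```

Emit:
jog_arm:
  ticks:
    - [0.074, 0, -0.0035, 0.05, 0]
    - [0.074, 0, -0.0035, 0.08, 0]
    - [0.074, 0, -0.0035, 0.1, 0]
    - [0.074, 0, -0.0035, 0.114, 0]
    - [0.074, 0, -0.0035, 0.12, 0]
    - [0.074, 0, -0.0035, 0.12, 0]

```text
time_s: 35.25
eef_pos: [0.6711, -0.0044, 0.0341]
tool_rot: [0.731, 0.682, 0.0, 0.0]
contact_force: [0.5, -0.3, -0.0]
grip_width: 0.0742
finger_force: 0.0
```

Emit:
jog_arm:
  ticks:
    - [0.02, 0, 0, 0, 0]
    - [0.02, 0, 0, 0, 0]
    - [0.02, 0, 0, 0, 0]
    - [0.02, 0, 0, 0, 0]
    - [0.02, 0, 0, 0, 0]
  squeeze: 40

```text
time_s: 35.88
eef_pos: [0.6717, -0.0044, 0.0341]
tool_rot: [0.731, 0.682, 0.001, 0.001]
contact_force: [2.3, -0.2, -0.2]
grip_width: 0.0392
finger_force: 40.0
```

```bash
python3 -c "
from h import *
s=manip.sense();print(s['eef_pos'],s['contact_force'],yaw())"
```

```text
[ 0.67170141 -0.0044262   0.03408019] [ 2.25424344 -0.21711858 -0.24586427] [86.03920615 -3.96081406]
```

Emit:
jog_arm:
  ticks:
    - [0.02, 0, 0, -0.01, 0]
    - [0.02, 0, 0, -0.03, 0]
    - [0.02, 0, 0, -0.07, 0]
    - [0.02, 0, 0, -0.12, 0]
    - [0.02, 0, 0, -0.15, 0]
    - [0.02, 0, 0, -0.15, 0]
    - [0.02, 0, 0, -0.15, 0]

```text
time_s: 36.75
eef_pos: [0.6695, -0.0044, 0.1825]
tool_rot: [0.731, 0.682, -0.001, -0.001]
contact_force: [0.5, 0.3, -3.9]
grip_width: 0.0394
finger_force: 40.0
```

```bash
python3 - <<'E'
from h import *
o=np.array([.4628,-.0085]);u=np.array([-.0793,.9968])
a=o+u*.124; print(a);plan((*a,.15,4.55))
E
```

```text
[0.4529668 0.1151032]
[0.1043, -0.2241, 0.033] 1.422
```

In the tool's units: 1.422 rad / 3.1416 = 0.4526.

Emit:
jog_arm:
  ticks:
    - [0.02, 0.02, -0.04, 0, 0.0477]
    - [0.02, 0.05, -0.09, 0, 0.105]
    - [0.02, 0.08, -0.14, 0, 0.1592]
    - [0.02, 0.1, -0.18, 0, 0.2165]
    - [0.02, 0.104, -0.21, 0, 0.2706]
    - [0.02, 0.104, -0.224, 0, 0.3247]
    - [0.02, 0.104, -0.224, 0.01, 0.382]
    - [0.02, 0.104, -0.224, 0.02, 0.4297]
    - [0.02, 0.104, -0.224, 0.033, 0.4526]
    - [0.02, 0.104, -0.224, 0.033, 0.4526]
    - [0.02, 0.104, -0.224, 0.033, 0.4526]

```text
time_s: 38.12
eef_pos: [0.4539, 0.1147, 0.1503]
tool_rot: [0.999, 0.041, -0.001, 0.0]
contact_force: [0.3, 0.6, -3.1]
grip_width: 0.0389
finger_force: 40.0
```

```bash
python3 - <<'E'
from h import *
o=np.array([.4628,-.0085]);u=np.array([-.0793,.9968])
a=o+u*.124; print(yaw());plan((*a,.073,4.55))
s=manip.sense(); np.save('T7.npy',toolT(s))
for n in('scene','wrist'): cv2.imwrite(f'pics/{n}7.png',eyes.get_image(n))
im=np.vstack([cv2.convertScaleAbs(cv2.imread('pics/wrist7.png')[:300],alpha=1.2),cv2.resize(cv2.imread('pics/scene7.png')[120:280,150:490],(640,300))])
cv2.imwrite('pics/c7.png',im)
E
```

```text
[  4.6564948  -85.34347135]
[-0.0008, -0.0005, 0.0773] 0.002
```

View pics/c7.png

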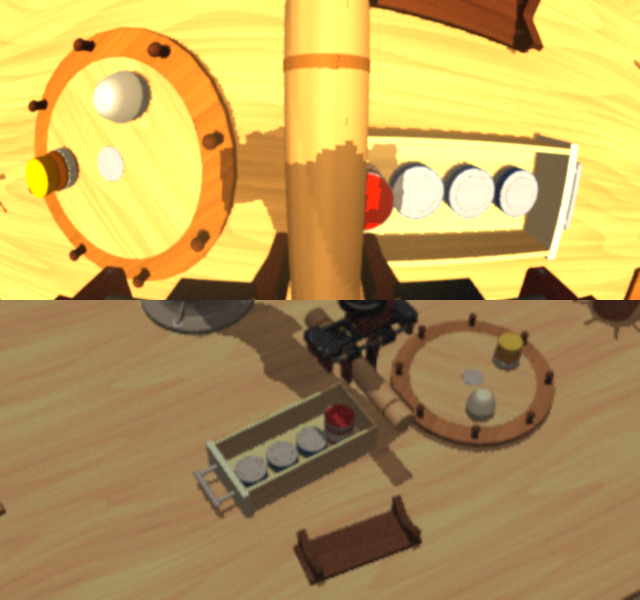

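Emit:
jog_arm:
  ticks:
    - [0.02, 0, 0, 0.03, 0]
    - [0.02, 0, 0, 0.05, 0]
    - [0.02, 0, 0, 0.062, 0]
    - [0.02, 0, 0, 0.069, 0]
    - [0.02, 0, 0, 0.073, 0]
    - [0.02, 0, 0, 0.075, 0]
    - [0.02, 0, 0, 0.075, 0]

```text
time_s: 39.1
eef_pos: [0.4546, 0.1149, 0.0759]
tool_rot: [0.999, 0.04, 0.0, -0.0]
contact_force: [-0.2, -0.0, -4.0]
grip_width: 0.0392
finger_force: 40.0
```

Emit:
jog_arm:
  ticks:
    - [0.02, 0, 0, 0.0015, 0]
    - [0.02, 0, 0, 0.003, 0]
    - [0.02, 0, 0, 0.003, 0]

```text
time_s: 39.48
eef_pos: [0.4543, 0.1148, 0.0726]
tool_rot: [0.999, 0.04, -0.0, 0.0]
contact_force: [0.8, -0.7, -3.3]
grip_width: 0.0391
finger_force: 40.0
```

Emit:
jog_arm:
  ticks:
    - [0.02, 0, 0, 0.001, 0]
    - [0.02, 0, 0, 0.002, 0]
    - [0.02, 0, 0, 0.002, 0]

```text
time_s: 39.85
eef_pos: [0.4545, 0.1149, 0.0714]
tool_rot: [0.999, 0.04, 0.0, -0.0]
contact_force: [-3.9, -0.1, 7.1]
grip_width: 0.0396
finger_force: 40.0
```

Emit:
jog_arm:
  ticks:
    - [0.02, 0, 0, 0.001, 0]
    - [0.02, 0, 0, 0.001, 0]

```text
time_s: 40.1
eef_pos: [0.4545, 0.1149, 0.0713]
tool_rot: [0.999, 0.04, 0.0, -0.0]
contact_force: [-6.9, -1.7, 20.7]
grip_width: 0.0392
finger_force: 40.0
```

```bash
python3 - <<'E'
from h import *
o=np.array([.4628,-.0085]);u=np.array([-.0793,.9968])
z=manip.sense()['eef_pos'][2]
plan(*[(*(o+u*b),z,4.55) for b in(.12,.0,-.13)])
E
```

```text
[-0.0016, 0.0036, -0.0] 0.0
[-0.0016, 0.1236, -0.0001] 0.0
[-0.0016, 0.2536, -0.0001] 0.0
```

Emit:
jog_arm:
  ticks:
    - [0.02, 0, 0.003, 0, 0]
    - [0.02, 0, 0.007, 0, 0]
    - [0.02, 0, 0.012, 0, 0]
    - [0.02, 0, 0.017, 0, 0]
    - [0.02, 0, 0.022, 0, 0]
    - [0.02, 0, 0.027, 0, 0]

```text
time_s: 40.85
eef_pos: [0.4589, 0.0912, 0.0713]
tool_rot: [0.999, 0.041, 0.003, -0.002]
contact_force: [-1.7, 7.6, 9.5]
grip_width: 0.0391
finger_force: 40.0
```

Emit:
jog_arm:
  ticks:
    - [0.02, 0, 0.005, 0.0003, 0]
    - [0.02, 0, 0.01, 0.0005, 0]
    - [0.02, 0, 0.015, 0.0005, 0]
    - [0.02, 0, 0.02, 0.0005, 0]
    - [0.02, 0, 0.025, 0.0005, 0]
    - [0.02, 0, 0.03, 0.0005, 0]

```text
time_s: 41.6
eef_pos: [0.462, 0.062, 0.0713]
tool_rot: [0.999, 0.041, 0.003, -0.002]
contact_force: [-0.8, 9.8, 10.7]
grip_width: 0.0391
finger_force: 40.0
```

Emit:
jog_arm:
  ticks:
    - [0.02, 0, 0.005, 0, 0]
    - [0.02, 0, 0.01, 0, 0]
    - [0.02, 0, 0.015, 0, 0]
    - [0.02, 0, 0.02, 0, 0]
    - [0.02, 0, 0.025, 0, 0]
    - [0.02, 0, 0.03, 0, 0]

```text
time_s: 42.35
eef_pos: [0.4645, 0.0321, 0.0713]
tool_rot: [0.999, 0.041, 0.003, -0.002]
contact_force: [0.1, 11.0, 13.3]
grip_width: 0.0392
finger_force: 40.0
```

```bash
python3 -c "
from h import *
print(yaw(),manip.sense()['wrist_torque'])"
```

```text
[  4.71430887 -85.28409737] [ 2.48856167  0.23982791 -0.09052617]
```

Steady height and force; continue to the front.

Emit:
jog_arm:
  ticks:
    - [0.02, 0, 0.005, 0, 0]
    - [0.02, 0, 0.01, 0, 0]
    - [0.02, 0, 0.015, 0, 0]
    - [0.02, 0, 0.02, 0, 0]
    - [0.02, 0, 0.025, 0, 0]
    - [0.02, 0, 0.03, 0, 0]
    - [0.02, 0, 0.035, 0, 0]
    - [0.02, 0, 0.04, 0, 0]

```text
time_s: 43.35
eef_pos: [0.4677, -0.0078, 0.0713]
tool_rot: [0.999, 0.041, 0.003, -0.002]
contact_force: [-2.0, 10.3, 13.7]
grip_width: 0.0392
finger_force: 40.0
```

Emit:
jog_arm:
  ticks:
    - [0.02, 0, 0.005, 0, 0]
    - [0.02, 0, 0.01, 0, 0]
    - [0.02, 0, 0.015, 0, 0]
    - [0.02, 0, 0.02, 0, 0]
    - [0.02, 0, 0.025, 0, 0]
    - [0.02, 0, 0.03, 0, 0]
    - [0.02, 0, 0.035, 0, 0]
    - [0.02, 0, 0.04, 0, 0]

```text
time_s: 44.35
eef_pos: [0.4709, -0.0477, 0.0713]
tool_rot: [0.999, 0.041, 0.003, -0.002]
contact_force: [-0.7, 11.3, 14.5]
grip_width: 0.0395
finger_force: 40.0
```

Emit:
jog_arm:
  ticks:
    - [0.02, 0, 0.005, 0, 0]
    - [0.02, 0, 0.01, 0, 0]
    - [0.02, 0, 0.015, 0, 0]
    - [0.02, 0, 0.02, 0, 0]
    - [0.02, 0, 0.025, 0, 0]
    - [0.02, 0, 0.03, 0, 0]
    - [0.02, 0, 0.035, 0, 0]
    - [0.02, 0, 0.04, 0, 0]
    - [0.02, 0, 0.045, 0, 0]

```text
time_s: 45.48
eef_pos: [0.4743, -0.0924, 0.0712]
tool_rot: [0.999, 0.041, 0.002, -0.002]
contact_force: [-0.5, 13.3, 16.3]
grip_width: 0.0392
finger_force: 40.0
```

Emit:
jog_arm:
  ticks:
    - [0.02, 0, 0.005, 0, 0]
    - [0.02, 0, 0.01, 0, 0]
    - [0.02, 0, 0.015, 0, 0]
    - [0.02, 0, 0.02, 0, 0]
    - [0.02, 0, 0.025, 0, 0]
    - [0.02, 0, 0.03, 0, 0]
    - [0.02, 0, 0.035, 0, 0]
    - [0.02, 0, 0.04, 0, 0]
    - [0.02, 0, 0.043, 0, 0]
    - [0.02, 0, 0.043, 0, 0]

```text
time_s: 46.72
eef_pos: [0.4777, -0.1347, 0.0714]
tool_rot: [0.999, 0.042, 0.002, -0.002]
contact_force: [-2.1, 14.3, 19.7]
grip_width: 0.0391
finger_force: 40.0
```

```bash
python3 - <<'E'
from h import *
p=manip.sense()['eef_pos'][:2]-[.4628,-.0085]; print('box x',p@[-.0793,.9968],'y',p@[.9968,.0793])
E
```

```text
box x -0.1269924638431788 y 0.004872116653528296
```

Emit:
jog_arm:
  ticks:
    - [0.02, 0, 0, -0.02, 0]
    - [0.02, 0, 0, -0.06, 0]
    - [0.02, 0, 0, -0.11, 0]
    - [0.02, 0, 0, -0.11, 0]
    - [0.02, 0, 0, -0.11, 0]

```text
time_s: 47.35
eef_pos: [0.4739, -0.1391, 0.1782]
tool_rot: [0.999, 0.04, -0.001, -0.0]
contact_force: [-0.6, -0.4, -3.7]
grip_width: 0.0396
finger_force: 40.0
```

```bash
python3 -c "
from h import *
plan((.6717,-.0044,.17,86.04))"
```

```text
[0.2079, -0.1185, 0.008] -1.422
```

In the tool's units: -1.422 rad / 3.1416 = -0.4526.

Emit:
jog_arm:
  ticks:
    - [0.02, 0.04, -0.02, 0, -0.0477]
    - [0.02, 0.08, -0.04, 0, -0.105]
    - [0.02, 0.12, -0.06, 0, -0.1592]
    - [0.02, 0.16, -0.09, 0, -0.2165]
    - [0.02, 0.19, -0.11, 0, -0.2706]
    - [0.02, 0.208, -0.1185, 0, -0.3247]
    - [0.02, 0.208, -0.1185, 0, -0.382]
    - [0.02, 0.208, -0.1185, 0, -0.4297]
    - [0.02, 0.208, -0.1185, 0, -0.4526]
    - [0.02, 0.208, -0.1185, 0.03, -0.4526]
    - [0.02, 0.208, -0.1185, 0.05, -0.4526]
    - [0.02, 0.208, -0.1185, 0.05, -0.4526]
    - [0.02, 0.208, -0.1185, 0.05, -0.4526]

```text
time_s: 48.98
eef_pos: [0.6728, -0.0046, 0.1292]
tool_rot: [0.731, 0.682, 0.0, -0.0]
contact_force: [-0.4, 0.3, -3.8]
grip_width: 0.0397
finger_force: 40.0
```

```bash
python3 - <<'E'
from h import *
print(yaw()); plan((.6717,-.0044,.0341,86.04))
T=toolT(); im=eyes.get_image('wrist'); sc=eyes.get_image('scene'); cv2.imwrite('pics/wrist8.png',im)
cv2.imwrite('pics/c8.png',np.vstack([cv2.convertScaleAbs(im[:280],alpha=1.2),cv2.resize(sc[160:320,230:550],(640,320))]))
E
```

```text
[86.04321321 -3.95678693]
[0.0001, -0.0012, 0.0951] 0.0
```

View pics/c8.png

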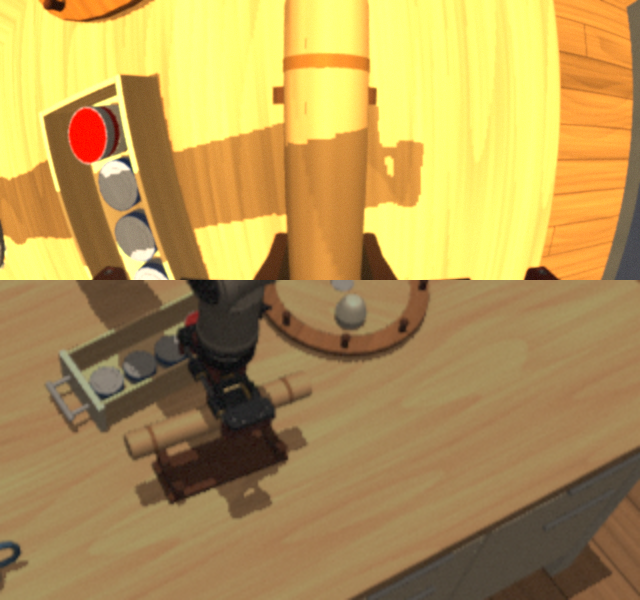

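The pin is level and lined up above the cradle: notch horns show symmetric at columns 279 and 373 in the wrist view. Lower it.

Emit:
jog_arm:
  ticks:
    - [0.02, 0, -0.001, 0.03, 0]
    - [0.02, 0, -0.001, 0.055, 0]
    - [0.02, 0, -0.001, 0.072, 0]
    - [0.02, 0, -0.001, 0.082, 0]
    - [0.02, 0, -0.001, 0.088, 0]
    - [0.02, 0, -0.001, 0.092, 0]
    - [0.02, 0, -0.001, 0.094, 0]
    - [0.02, 0, -0.001, 0.094, 0]

```text
time_s: 50.08
eef_pos: [0.6717, -0.0046, 0.0354]
tool_rot: [0.731, 0.682, 0.0, 0.0]
contact_force: [0.1, -0.5, -4.2]
grip_width: 0.0394
finger_force: 40.0
```

Emit:
jog_arm:
  ticks:
    - [0.02, 0, 0, 0.001, 0]
    - [0.02, 0, 0, 0.002, 0]
    - [0.02, 0, 0, 0.002, 0]

```text
time_s: 50.45
eef_pos: [0.6719, -0.0046, 0.034]
tool_rot: [0.731, 0.682, 0.0, 0.0]
contact_force: [-1.9, -0.8, 4.0]
grip_width: 0.0394
finger_force: 40.0
```

Emit:
jog_arm:
  ticks:
    - [0.02, 0, 0, 0.0007, 0]
    - [0.02, 0, 0, 0.0007, 0]

```text
time_s: 50.7
eef_pos: [0.6719, -0.0046, 0.034]
tool_rot: [0.731, 0.682, 0.0, 0.0]
contact_force: [-4.3, 0.0, 9.4]
grip_width: 0.0392
finger_force: 40.0
```

Seated. Release, lift, and look at everything.

Emit:
jog_arm:
  ticks:
    - [0.05, 0, 0, 0, 0]
    - [0.074, 0, 0, 0, 0]
    - [0.074, 0, 0, 0, 0]
    - [0.074, 0, 0, 0, 0]
    - [0.074, 0, 0, -0.03, 0]
    - [0.074, 0, 0, -0.08, 0]
    - [0.074, 0, 0, -0.14, 0]
    - [0.074, -0.06, 0, -0.2, 0]
    - [0.074, -0.12, 0, -0.24, 0]
    - [0.074, -0.18, 0, -0.24, 0]
    - [0.074, -0.22, 0, -0.24, 0]
    - [0.074, -0.22, 0, -0.24, 0]
    - [0.074, -0.22, 0, -0.24, 0]

```text
time_s: 52.32
eef_pos: [0.6563, -0.2238, 0.2721]
tool_rot: [0.731, 0.682, 0.0, -0.0]
contact_force: [0.2, -0.2, -0.3]
grip_width: 0.0738
finger_force: 0.0
```

```bash
python3 - <<'E'
from h import *
t=eyes.get_image('top'); sc=eyes.get_image('scene'); w=eyes.get_image('wrist')
cv2.imwrite('pics/c9.png',np.vstack([cv2.resize(t[110:280,140:480],(640,320)),cv2.resize(sc[100:300,180:460],(420,280))[:, :].copy() if 0 else cv2.resize(sc[110:290,150:470],(640,270))]))
c=np.array([.470,.351])
E
```

```text
(no output)
```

View pics/c9.png

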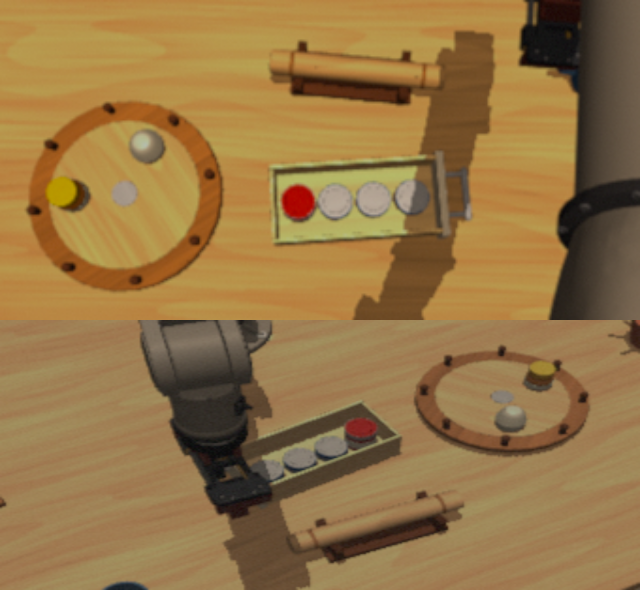

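All four tins stand in the box, the pin is in its cradle, and the honey jar and salt pot are still upright on the turntable.

```bash
python3 -c "
from station import manip, eyes, close_job
print(close_job())"
```

```text
the job is handed in; nothing more can be done
None
```

The job is handed in at about 52 s: the red tin and the three shallow tins (the only others on the worktop) stand upright in the box in one row, the pin was drawn from back to handle resting on both long sides and is back in its cradle, the honey and salt are still on the lazy susan, and the mug was never touched.

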